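# Tamp the sawn die segments home in a quadrant die tray and lock it

### The job

The five sawn plaster segments of a working model have been dropped loosely back into their small die tray and stand proud at different heights. Press every segment fully down with the flat foot of the hand tamper, gently because plaster chips and never with the bare fingers, until all are level with the tray rim; only then push the tray's locking slide fully in. Leave the tamper standing upright on the bench and everything else where it is.

Things in the scene. Friction and masses are not known exactly. Their poses are not given: they have to be found in the camera images.
- tray: Fixed white quadrant die tray on a heavy steel base plate (62 x 128 x 6 mm); it does not move when pushed. Its open trough is 39 mm wide (its x) and 107 mm long (its y), walls 4 mm, rim 30 mm above the bench. Origin: centre of the plate's underside, on the bench. z up; y runs along the row of segments towards segment_1; the locking slide comes out of its -y end.
- segments: The row of five plaster segments, as one (origin and axes of the tray). Each has a foot 28 x 18 mm (tray x, y), 20 mm high, with a tooth in the middle of its top; 19.6 mm centre to centre, 1.6 mm saw cuts. They only slide up and down in the tray's ribs. Teeth are at most 14 mm wide and rise 7 to 16 mm above the foot's top (the shoulder), each differently.
- segment_1 (a joint): Height of segment 1 (molar, at the tray's +y end) above home, m; 0 = fully seated, shoulder level with the rim; up to 0.012. Friction in the ribs holds a segment where it is left; it slides down under 4 to 8 N, and the resistance rises sharply once it is home. A press of 10 to 18 N seats it; above 25 N the plaster chips.
- segment_2 (a joint): The same for segment 2 (short tapered crown stump).
- segment_3 (a joint): The same for segment 3 (premolar, middle of the tray).
- segment_4 (a joint): The same for segment 4 (premolar).
- segment_5 (a joint): The same for segment 5 (pointed canine, nearest the locking slide).
- segment_1_shoulder (a point): Centre of segment 1's shoulder, the flat top of its foot, on the axis of its tooth; 30 mm above the bench when home.
- segment_2_shoulder (a point): The same for segment 2.
- segment_3_shoulder (a point): The same for segment 3.
- segment_4_shoulder (a point): The same for segment 4.
- segment_5_shoulder (a point): The same for segment 5.
- lock_slide (a joint): How far the black locking slide at the tray's -y end is pulled out, m; 0 = fully in, up to 0.022. Pushed in along the tray's +y it moves with about 4 to 6 N and stays where it is left.
- lock_slide_end (a point): Middle of the outer face of the slide's looped pull, the face to push: 28 mm wide, 12 mm high, centred about 16.5 mm above the bench; it looks along the tray's -y.
- tamper: Loose hand tamper standing upright, 95 mm tall, 0.13 kg: round steel foot 20 mm across with a flat cork face (6 mm thick, gives about 1 mm under 10 N), thin neck, wooden handle 14 x 14 mm square from 35 to 95 mm above its underside. Origin: centre of the flat underside; z up along the handle, x and y square to the handle's flats.
- tamper_handle (a point): Point on the tamper's axis 68 mm above its underside, a good height to grip.
- plaster_model: Bystander: plaster jaw model 52 x 68 x 32 mm, origin under its centre.
- varnish: Bystander: small square glass bottle with a tall black brush cap, 26 x 26 x 70 mm, origin under its centre.
- tweezers: Bystander: steel tweezers lying flat, 14 x 128 x 8 mm, long along their own y, origin under their centre.
Not all that is in view belongs to the job. Leave any yellow look-alike of the tamper alone.

How it is judged (in metres and radians):
On the way, in this order (a step that is already met when the one before it is completed fails the run):
1. the tamper presses on a segment (contact force between tamper and segments above 3 N), for 0.05 s.
2. all five segments are home, within 0.8 mm (value of joint each of segment_1, segment_2, segment_3, segment_4, segment_5 below 0.0008 m), for 0.2 s.
3. the locking slide is fully in, within 1.5 mm (value of joint lock_slide below 0.0015 m), for 0.2 s.
At the end, for the whole second after the job is handed in: All five segments are within 0.8 mm of home (level with the rim), the locking slide is within 1.5 mm of fully in, and the tamper stands upright (within 0.1 rad) and still with its foot on the bench (within 4 mm) (all of step 2 and value of joint lock_slide below 0.0015 m and height (world z) of tamper below 0.004 m and angle between tamper's own z axis and vertical below 0.1 rad and linear speed of tamper below 0.02 m/s); the robot touches nothing.
It fails at once if the tamper presses on the plaster segments with more than 25 N (contact force between tamper and segments above 25 N).
It fails at once if the robot itself touches the plaster segments (more than 2 N) (contact force between any of the fingers, the arm and segments above 2 N).
It fails at once if the locking slide is pushed in (less than 11 mm out) while a segment stands more than 1.2 mm proud (value of joint lock_slide below 0.011 m and value of joint any of segment_1, segment_2, segment_3, segment_4, segment_5 above 0.0012 m).
It fails at once if the plaster model, the varnish bottle or the tweezers are moved more than 20 mm (distance of any of plaster_model, varnish, tweezers from where it was at the start of the episode above 0.02 m).
It also fails if it takes over 72 s, if anything falls off the work surface, if the arm or the gripper's body presses on something with over 40 N, if the wrist force passes 120 N, or if a joint passes its speed limit or range.

### The arm

A 7-joint arm with a two-finger parallel gripper is mounted at the origin on a cart in front of the work surface, level with it; the furniture and walls round the work are solid. World frame = base frame: x ahead of the robot, y to its left, z up, the work surface at z = 0. Lengths are in m, angles in degrees, forces in N, time in s.
With the tool pointing down it reaches from about 0.4 to 0.85 m from the base axis. Payload 10.4 kg.
Tool frame: the origin (TCP) lies midway between the tips of the shut fingers; the grasp point (between the pads) lies 19 mm behind it; z points along the fingers, y is the line along which they close (so a half turn about z gives the same grasp; the last joint's range is limited). The gripper opens to 87 mm and grips with 3 to 60 N. Pads are 19 mm wide; open, the fingers measure 117 mm over their backs; the gripper's body (75 mm by 190 mm) begins 51 mm behind the grasp point.
Start: joints at [64.824, 19.034, -3.707, 83.658, 1.238, 77.344, -5.071], TCP at [0.253, -0.572, 0.223] pointing down, gripper open.
Joint ranges: [-148.97, 148.97], [-28.65, 121.19], [-84.17, 76.75], [9.2, 138.47], [-72.65, 252.65], [3.7, 117.97], [-149.18, 149.18]. Speed limits (degrees/s): [127.2, 127.2, 159.86, 159.86, 180, 180, 180].

### API

Orientations are given as [roll, pitch, yaw] about the fixed x, y, z axes, in that order (R = Rz(yaw) Ry(pitch) Rx(roll)).
In Python, from plant import get_obs, snapshot, env gives the robot as it stands.
- The arm moves only by the shell command python3 -m handwheel 'ROWS' [OPENING] [FORCE]. ROWS is JSON, a list of rows, each a list of 6 numbers: the shift along the tool's x, y, z normalised to -1 to 1, where 1 is 0.5 m, then the turn, a rotation vector about the tool's x, y, z normalised to -1 to 1, where 1 is 2 pi rad. In form: [[x, y, z, wx, wy, wz], ...]. A call has exactly 8 rows; each row is the pose to reach, as a shift and turn from the pose commanded when the call began, along the tool's axes at that moment, turning the shorter way round; what a row does not reach only later rows make up. A row lasts 1/12 s, in which the tool goes at most 41.7 mm and 7.16 degrees, less where a joint would pass 70% of its speed; a pose out of reach is approached as far as the arm can. A call with a number of a shift or a turn outside -1 to 1 is refused whole. A call with a gripper value outside its range is refused whole. OPENING is the gripper command: -1 is shut, 1 is fully open, values between are in proportion, set as the call begins (- or left out, the last holds). The fingers move at their own pace and stop on an object; FORCE is the grip in N (left out, the last holds). Time passes only in rows, so rows that repeat a pose let the fingers close, or fill a call up. It gives the time, the measured TCP pose, the force, the opening and the grip force at its end, in the units of the state.
- get_obs(): the state, without advancing time (a new reading comes with each control period).
- snapshot(name): name is "scene" or "side" or "wrist"; returns a dict with "frame" (480x640x3 uint8, red, green, blue), "intrinsics" (3x3 intrinsics, pixels), "R" (3x3) and "t" (3): a world point X has camera coordinates R X + t. Camera axes: x right, y down, z forward; pixel columns grow to the right and rows downward; lengths in m; the calibration is good to about 2 mm. A picture is of the moment at which its call begins. There is no depth.
- env.hand_in(): hands the job in; it is judged then, once.
The state is a dict: "clock": time; "joint_positions": joint angles; "qvel": joint speeds; "effort": joint torques, N m; "eef_pos": TCP position; "tool_rot": TCP orientation; "force": force on the tool from outside, world axes, zero at the start; "ft_torque": the same for the moment, N m; "grip_width": opening from 0.0 (shut) to 1.0 (fully open); "grasp_force": force on a finger pad.
Only numpy, scipy, OpenCV 4.12 (cv2) and the standard library are available. Lean on these libraries where they do the work, as an engineer would, in place of code of your own. Each camera call takes 0.05 s, during which the arm holds its last target. There are 200 camera calls.

## Working session

There is one attempt and no reset: what is moved stays moved. The work goes in short steps, Python scripts to look and compute and a shell command to move; the robot and the scene stay as the last step left them, time stands still between calls to the robot, and variables do not carry over. Pictures are saved under pics/ and viewed, at most 10 in all, crops included, and the job is handed in when it is done.

```bash
ls; mkdir -p pics
python3 - <<'E'
from plant import get_obs, snapshot
import cv2,pickle
o=get_obs();print(o)
d={}
for n in("scene","side","wrist"):
    s=snapshot(n);d[n]=s;cv2.imwrite(f"pics/{n}0.png",s["frame"][:,:,::-1]);print(n,s["intrinsics"],s["R"],s["t"])
pickle.dump(d,open("s0.pkl","wb"))
E
```

```text
pics
{'clock': 0.0, 'joint_positions': array([64.82427674, 19.07271413, -3.70695616, 83.70617002,  1.23796009,
       77.34086386, -5.06936945]), 'qvel': array([ 0.0397074 ,  0.1253343 ,  0.07085859, -0.03122406,  0.09030738,
       -0.10054639,  0.08239625]), 'effort': array([-3.08332319e-04, -6.23259830e+01,  2.44043703e-02, -3.89907646e+01,
       -6.12994074e-02,  3.97687883e-02,  1.34926063e-04]), 'eef_pos': array([ 0.25286329, -0.57115347,  0.22174449]), 'tool_rot': array([-1.79920214e+02,  3.98928712e-03,  2.38833646e+01]), 'force': array([ 0.14990533,  0.1800042 , -0.19465513]), 'ft_torque': array([-0.01875975,  0.03290365,  0.0107878 ]), 'grasp_force': 0.0, 'grip_width': 0.9996675754868943}
scene [[622.44263926   0.         319.53220641]
 [  0.         622.44263926 241.10598094]
 [  0.           0.           1.        ]] [[-0.73590229 -0.67658763  0.02601924]
 [-0.3525632   0.35009769 -0.86783109]
 [ 0.5780545  -0.64781231 -0.4961776 ]] [0.36443294 0.24437458 0.90048778]
side [[509.38543632   0.         323.34869491]
 [  0.         509.38543632 242.49235688]
 [  0.           0.           1.        ]] [[-0.99462298 -0.10243437 -0.01524203]
 [-0.02374264  0.36880138 -0.92920495]
 [ 0.10080381 -0.92384671 -0.36925039]] [0.53313587 0.0911552  0.9116108 ]
wrist [[369.69679291   0.         324.17936406]
 [  0.         369.69679291 241.63581511]
 [  0.           0.           1.        ]] [[ 4.05796342e-01 -9.13963526e-01  5.17722666e-05]
 [-8.77526597e-01 -3.89602647e-01  2.79565465e-01]
 [-2.55492468e-01 -1.13492075e-01 -9.60126631e-01]] [-0.62413962 -0.0338342   0.3905597 ]
```

View pics/scene0.png

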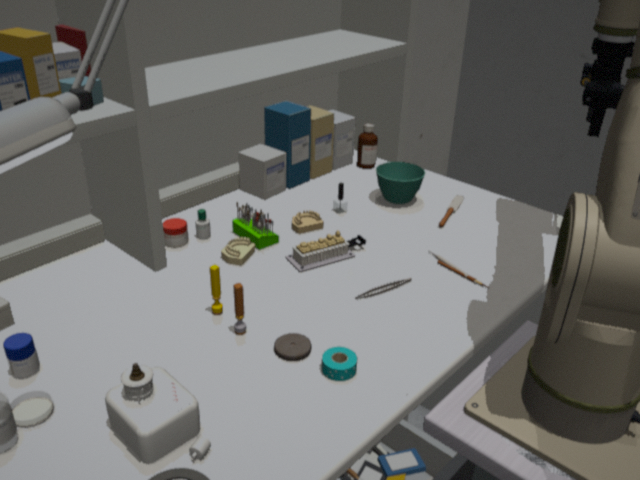

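View pics/side0.png

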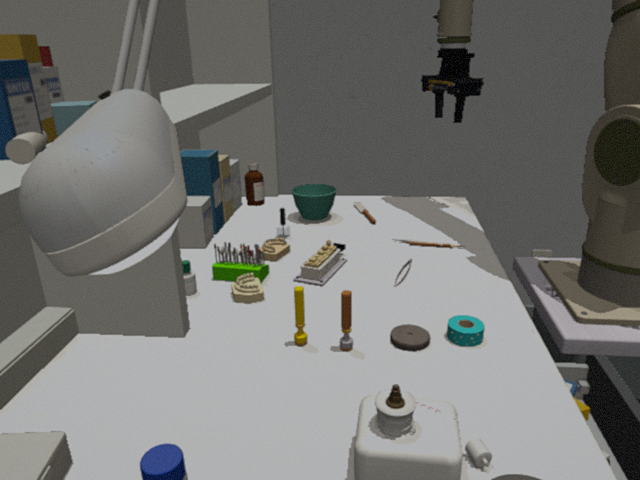

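Candidates for the tamper: the wooden/orange-brown one, scene (239,308) and side (346,320), with a steel foot; and the yellow look-alike, scene (216,290) and side (300,316). I choose the brown one. The tray is at scene (320,250) and side (321,263), with the slide at scene (357,242). Next is one close crop of both.

Run:
```python
import cv2,pickle,numpy as np
d=pickle.load(open("s0.pkl","rb"))
def c(n,x,y,w,h,k): return cv2.resize(np.ascontiguousarray(d[n]["frame"][y:y+h,x:x+w,::-1]),None,fx=k,fy=k,interpolation=cv2.INTER_CUBIC)
top=np.hstack([c("scene",280,222,100,50,5),c("side",286,230,60,50,5)])
bot=np.hstack([c("scene",205,255,60,87,4)[:348],c("side",285,275,80,87,4),np.zeros((348,240,3),np.uint8)])
cv2.imwrite("pics/c1.png",np.vstack([top,bot]))
```

```text
(no output)
```

View pics/c1.png

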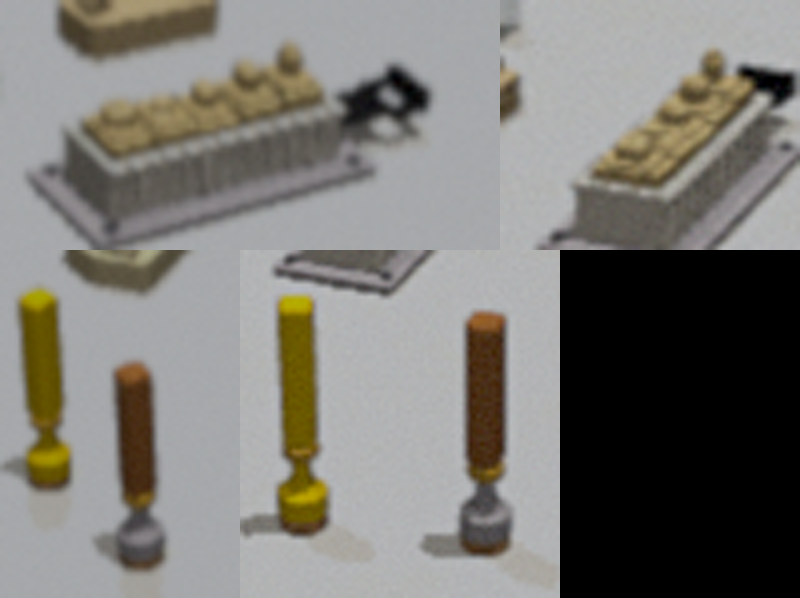

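The crop shows the brown handle on a grey steel foot with cork under it: top at scene (238.5,285) / side (346.5,292), foot at scene (240,332) / side (346,349). The yellow one is the decoy. The tray's black slide is at scene (365,240). Now I triangulate roughly.

```bash
cat > h.py <<'E'
import numpy as np, pickle
from scipy.spatial.transform import Rotation as Ro
def ray(s,p):
    d=s["R"].T@np.linalg.solve(s["intrinsics"],[p[0],p[1],1]); return -s["R"].T@s["t"], d/np.linalg.norm(d)
def tri(*sp):
    A=0;b=0;L=[ray(s,p) for s,p in sp]
    for c,d in L:
        P=np.eye(3)-np.outer(d,d);A=A+P;b=b+P@c
    X=np.linalg.solve(A,b);return X,[round(1e3*np.linalg.norm((np.eye(3)-np.outer(d,d))@(X-c)),1) for c,d in L]
def onz(s,p,z):
    c,d=ray(s,p);return c+d*(z-c[2])/d[2]
def proj(s,X):
    q=s["intrinsics"]@(s["R"]@np.asarray(X)+s["t"]);return q[:2]/q[2]
def toolR(o): return Ro.from_euler('xyz',o["tool_rot"],degrees=True)
E
python3 - <<'E'
from h import *
np.set_printoptions(precision=4,suppress=True)
d=pickle.load(open("s0.pkl","rb"));S=d["scene"];D=d["side"];W=d["wrist"]
print("top",tri((S,(238.5,285.3)),(D,(346.5,292.5))))
print("bot",tri((S,(240,331.5)),(D,(346.3,348.8))))
print("rim near L",tri((S,(293,248)),(D,(301.6,266.4))))
print("rim near R",tri((S,(303,255)),(D,(323.6,266.6))))
for p in[(286,257),(301,271),(355,256)]:print("plate",onz(S,p,.006))
for p in[(293,248),(303,255),(349,243)]:print("rim",onz(S,p,.03))
R=W["R"];c=-R.T@W["t"];print("wrist cam",c)
from plant import get_obs
o=get_obs();T=toolR(o).as_matrix();print(T, "cam in tool",T.T@(c-o["eef_pos"]),"camaxes in tool\n",T.T@R.T)
E
```

```text
top (array([0.4791, 0.2123, 0.0922]), [np.float64(0.8), np.float64(0.8)])
bot (array([ 0.4794,  0.2135, -0.0009]), [np.float64(0.1), np.float64(0.1)])
rim near L (array([ 0.5778, -0.0114,  0.0283]), [np.float64(1.5), np.float64(1.5)])
rim near R (array([0.534 , 0.0059, 0.0376]), [np.float64(1.0), np.float64(1.0)])
plate [ 0.5873 -0.0014  0.006 ]
plate [0.5302 0.0147 0.006 ]
plate [ 0.4925 -0.1019  0.006 ]
rim [ 0.5737 -0.0072  0.03  ]
rim [ 0.5414 -0.002   0.03  ]
rim [ 0.5087 -0.1006  0.03  ]
wrist cam [ 0.3234 -0.5393  0.3845]
[[ 0.9144  0.4048 -0.0004]
 [ 0.4048 -0.9144  0.001 ]
 [-0.     -0.0011 -1.    ]] cam in tool [ 0.0773 -0.0008 -0.1625] camaxes in tool
 [[ 0.0011 -0.9601 -0.2795]
 [ 1.      0.0007  0.0014]
 [-0.0011 -0.2795  0.9601]]
```

```bash
python3 -m handwheel '[[0.08,-0.06,0,0,0,0],[0.16,-0.12,0,0,0,0],[0.23,-0.175,0,0,0,0],[0.31,-0.235,0,0,0,0],[0.38,-0.288,0,0,0,0],[0.44,-0.334,0,0,0,0],[0.473,-0.359,0,0,0,0],[0.473,-0.359,0,0,0,0]]'
python3 -m handwheel '[[0.08,-0.06,0,0,0,0],[0.16,-0.12,0,0,0,0],[0.23,-0.175,0,0,0,0],[0.31,-0.235,0,0,0,0],[0.38,-0.288,0,0,0,0],[0.44,-0.334,0,0,0,0],[0.473,-0.359,0,0,0,0],[0.473,-0.359,0,0,0,0]]'
```

```text
clock: 0.82
eef_pos: [0.4006, -0.3044, 0.2229]
tool_rot: [-180.0, -0.1, 24.4]
force: [1.1, 0.5, 0.4]
grip_width: 1.002
grasp_force: 0.0
clock: 1.48
eef_pos: [0.5422, -0.0436, 0.2225]
tool_rot: [-179.8, -0.1, 24.4]
force: [-0.9, 0.4, 0.7]
grip_width: 1.0
grasp_force: 0.0
```

```bash
cat > w.py <<'E'
import sys,cv2,pickle
from plant import snapshot,get_obs
n=sys.argv[1]; s=snapshot(n.rstrip('0123456789')) ; s["obs"]=get_obs()
cv2.imwrite(f"pics/{n}.png",s["frame"][:,:,::-1]);pickle.dump(s,open(n+".pkl","wb"))
E
python3 w.py wrist1
python3 -m handwheel '[[0.05,-0.08,0,0,0,0],[0.1,-0.16,0,0,0,0],[0.1,-0.23,0,0,0,0],[0.1,-0.28,0,0,0,0],[0.1,-0.3,0,0,0,0],[0.1,-0.3,0,0,0,0],[0.1,-0.3,0,0,0,0],[0.1,-0.3,0,0,0,0]]'
python3 w.py wrist2
python3 - <<'E'
import cv2,numpy as np
from h import *
a=pickle.load(open("wrist1.pkl","rb"));b=pickle.load(open("wrist2.pkl","rb"))
out=[]
for s in(a,b):
    p=proj(s,[.54,-.047,.03]);q=proj(s,[.479,.213,.09]);print(p,q)
    out.append(s["frame"][:,:,::-1])
    x,y=np.clip(p.astype(int)-[65,50],0,[510,380]);print(x,y)
    out.append(cv2.resize(np.ascontiguousarray(s["frame"][y:y+100,x:x+130,::-1]),(390,300),interpolation=cv2.INTER_CUBIC))
r=lambda i:cv2.resize(i,(400,300))
cv2.imwrite("pics/m1.png",np.vstack([np.hstack([r(out[0]),out[1]]),np.hstack([r(out[2]),out[3]])]))
E
```

```text
clock: 2.2
eef_pos: [0.5258, 0.1033, 0.2224]
tool_rot: [180.0, 0.0, 23.7]
force: [-0.3, 0.2, -0.3]
grip_width: 0.998
grasp_force: 0.0
[327.14682733 220.02140439] [ -3.86498419 172.28168099]
262 170
[465.10766873 261.87222705] [179.51823636 230.08560606]
400 211
```

View pics/m1.png

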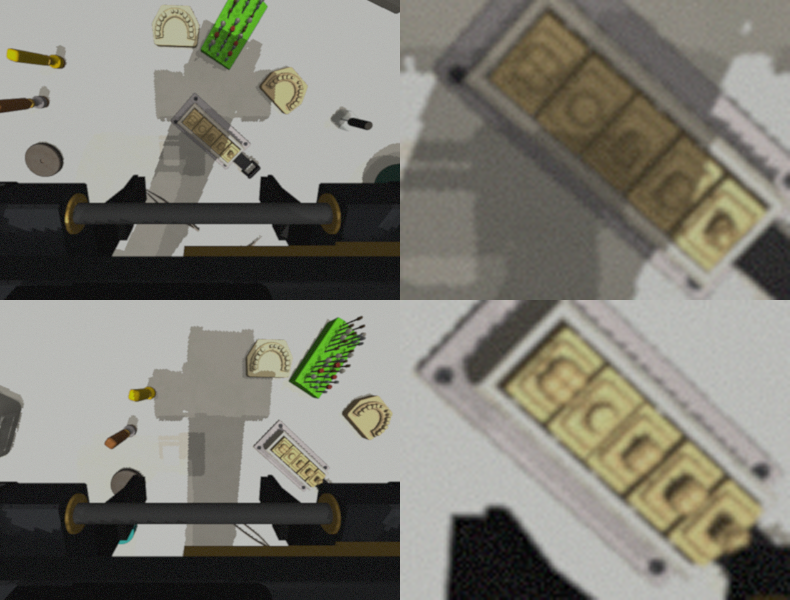

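The wrist views show the tray with three plate bolts: view 1 at (281,195), (359.7,264.3), (392,230.7); view 2 at (414.3,236), (485.7,300), (520.7,267.7). The slide is at the lower right. The brown tamper in view 2 is at about full-frame (190,698-480 → 218) and the yellow one at (225,150).

Run:
```python
from h import *
import cv2
np.set_printoptions(precision=4,suppress=True)
d=pickle.load(open("s0.pkl","rb"));S=d["scene"];D=d["side"]
a=pickle.load(open("wrist1.pkl","rb"));b=pickle.load(open("wrist2.pkl","rb"))
B=[]
for p,q in[((281,195),(414.3,236)),((359.7,264.3),(485.7,300)),((392,230.7),(520.7,267.7))]:
    X=tri((a,p),(b,q));print(X);B.append((onz(a,p,.0065)+onz(b,q,.0065))/2);print(onz(a,p,.0065)-onz(b,q,.0065))
B=np.array(B);print(B,np.linalg.norm(B[0]-B[1]),np.linalg.norm(B[1]-B[2]))
y=B[0]-B[1];print("yaw y",np.degrees(np.arctan2(y[1],y[0])),"x",np.degrees(np.arctan2(*(B[2]-B[1])[[1,0]])),"centre",(B[0]+B[2])/2)
# crops: tamper in view 2, expected tamper top/bottom
print(proj(b,[.479,.213,.092]),proj(b,[.479,.213,0]))
x,yy=145,175
c1=cv2.resize(np.ascontiguousarray(b["frame"][yy:yy+70,x:x+100,::-1]),None,fx=7,fy=7,interpolation=cv2.INTER_CUBIC)
cv2.imwrite("pics/c2.png",c1)
```

```text
(array([0.5397, 0.0049, 0.0064]), [np.float64(0.2), np.float64(0.2)])
[-0.0004 -0.0001  0.    ]
(array([ 0.5063, -0.1013,  0.0092]), [np.float64(0.5), np.float64(0.5)])
[-0.001   0.0008  0.    ]
(array([ 0.5545, -0.1152,  0.0108]), [np.float64(0.7), np.float64(0.7)])
[-0.0017  0.0014  0.    ]
[[ 0.5397  0.0049  0.0065]
 [ 0.5056 -0.1024  0.0065]
 [ 0.554  -0.1173  0.0065]] 0.11257081817876673 0.0505605771520483
yaw y 72.38228742001584 x -17.106170214842525 centre [ 0.5468 -0.0562  0.0065]
[178.6046 230.6969] [211.3341 208.7986]
```

View pics/c2.png

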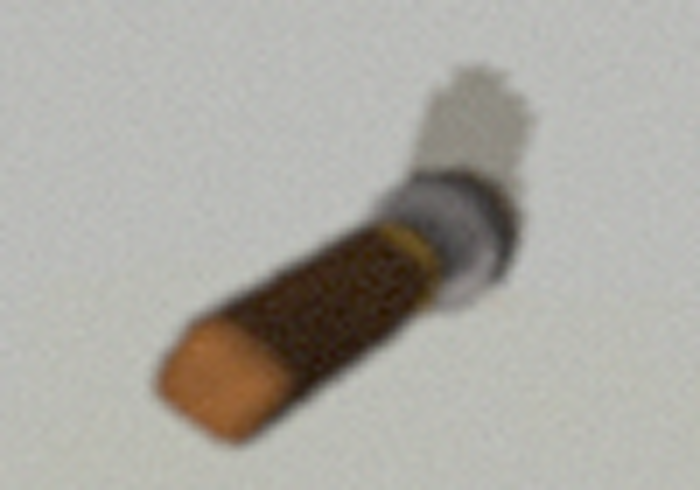

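The crop shows the tamper's square top with corners at (167.6,230), (174.3,220.7), (186.9,229.3), (179.3,238.1), and the foot at about (209,209).

Run:
```python
from h import *
np.set_printoptions(precision=4,suppress=True)
d=pickle.load(open("s0.pkl","rb"));S=d["scene"];D=d["side"]
b=pickle.load(open("wrist2.pkl","rb"))
C=np.array([onz(b,p,.095) for p in[(167.6,230),(174.3,220.7),(186.9,229.3),(179.3,238.1)]])
print(C,C.mean(0))
for i in range(4):
    e=C[(i+1)%4]-C[i];print(np.linalg.norm(e),np.degrees(np.arctan2(e[1],e[0])))
print(tri((S,(238.5,285.3)),(D,(346.5,292.5)),(b,(177.1,229.6))))
print("foot",onz(b,(209.3,209.3),.008))
```

```text
[[0.4772 0.2205 0.095 ]
 [0.4868 0.2179 0.095 ]
 [0.484  0.2064 0.095 ]
 [0.4745 0.2098 0.095 ]] [0.4806 0.2137 0.095 ]
0.009945124993575 -15.442960937178416
0.011773837511137591 -103.49042101839761
0.010141036447978192 160.5222428755665
0.011055855503334499 75.75103051062925
(array([0.4791, 0.2135, 0.0927]), [np.float64(1.2), np.float64(0.9), np.float64(0.9)])
foot [0.4801 0.2131 0.008 ]
```

```bash
python3 -m handwheel '[[0,-0.05,0,0,0,0.018],[0.005,-0.1,0,0,0,0.037],[0.005,-0.16,0,0,0,0.055],[0.005,-0.21,0,0,0,0.074],[0.005,-0.238,0,0,0,0.092],[0.005,-0.238,0,0,0,0.11],[0.005,-0.238,0,0,0,0.11],[0.005,-0.238,0,0,0,0.11]]' 0.2 30
python3 - <<'E'
from h import *
d=pickle.load(open("s0.pkl","rb"));print("decoy",tri((d["scene"],(217,312)),(d["side"],(301,342))))
E
```

```text
clock: 2.92
eef_pos: [0.4801, 0.2141, 0.2224]
tool_rot: [180.0, -0.0, -15.6]
force: [0.7, -0.3, -0.1]
grip_width: 0.609
grasp_force: 0.0
decoy (array([0.54859104, 0.2057216 , 0.00107589]), [np.float64(1.4), np.float64(1.4)])
```

```bash
python3 -m handwheel '[[0,0,0.05,0,0,0],[0,0,0.11,0,0,0],[0,0,0.17,0,0,0],[0,0,0.23,0,0,0],[0,0,0.28,0,0,0],[0,0,0.32,0,0,0],[0,0,0.344,0,0,0],[0,0,0.344,0,0,0]]'
python3 -m handwheel '[[0,0,0,0,0,0],[0,0,0,0,0,0],[0,0,0,0,0,0],[0,0,0,0,0,0],[0,0,0,0,0,0],[0,0,0,0,0,0],[0,0,0,0,0,0],[0,0,0,0,0,0]]' -1 50
```

```text
clock: 3.58
eef_pos: [0.4785, 0.2136, 0.0481]
tool_rot: [179.9, 0.2, -15.7]
force: [0.5, -0.8, -0.2]
grip_width: 0.6
grasp_force: 0.0
clock: 4.25
eef_pos: [0.4794, 0.2154, 0.0507]
tool_rot: [-180.0, -0.0, -15.7]
force: [-0.3, 0.2, -0.1]
grip_width: 0.158
grasp_force: 50.0
```

```bash
python3 -m handwheel '[[0,0,-0.03,0,0,0],[0,0,-0.07,0,0,0],[0,0,-0.12,0,0,0],[0,0,-0.17,0,0,0],[0,0,-0.2,0,0,0],[0,0,-0.22,0,0,0],[0,0,-0.22,0,0,0],[0,0,-0.22,0,0,0]]'
python3 - <<'E'
from h import *
np.set_printoptions(precision=4,suppress=True)
a=pickle.load(open("wrist1.pkl","rb"));b=pickle.load(open("wrist2.pkl","rb"))
c=np.array([.5468,-.0562,0]);th=np.radians(-17.4);R=np.array([[np.cos(th),-np.sin(th),0],[np.sin(th),np.cos(th),0],[0,0,1]])
for p,q in[((540,65),(563,378)),((583,108),(600,413)),((625,150),(640,450)),((675,185),(683,488)),((718,228),(725,527))]:
    p=(262+(p[0]-400)/3,170+p[1]/3);q=(400+(q[0]-400)/3,211+(q[1]-300)/3)
    X,e=tri((a,p),(b,q));print(R.T@(X-c),e, R.T@(onz(b,q,.045)-c))
for k in range(5): print(k+1, c+R@[0,.0392-.0196*k,0])
E
```

```text
clock: 4.92
eef_pos: [0.4792, 0.2153, 0.16]
tool_rot: [180.0, 0.0, -15.7]
force: [0.6, -0.1, -1.4]
grip_width: 0.153
grasp_force: 50.0
[0.0012 0.0394 0.0413] [np.float64(0.0), np.float64(0.0)] [0.0011 0.0411 0.045 ]
[0.0005 0.0206 0.0397] [np.float64(0.7), np.float64(0.7)] [0.0009 0.0236 0.045 ]
[-0.      0.0021  0.0417] [np.float64(1.1), np.float64(1.1)] [0.0009 0.0045 0.045 ]
[ 0.0013 -0.018   0.0419] [np.float64(0.1), np.float64(0.1)] [ 0.0013 -0.0159  0.045 ]
[ 0.0008 -0.037   0.0451] [np.float64(0.4), np.float64(0.4)] [ 0.0012 -0.0369  0.045 ]
1 [ 0.5585 -0.0188  0.    ]
2 [ 0.5527 -0.0375  0.    ]
3 [ 0.5468 -0.0562  0.    ]
4 [ 0.5409 -0.0749  0.    ]
5 [ 0.5351 -0.0936  0.    ]
```

```bash
python3 -m handwheel '[[0.035,0.05,0,0,0,0.0047],[0.075,0.11,0,0,0,0.0047],[0.12,0.175,0,0,0,0.0047],[0.165,0.24,0,0,0,0.0047],[0.21,0.305,0,0,0,0.0047],[0.25,0.363,0,0,0,0.0047],[0.275,0.4,0,0,0,0.0047],[0.28,0.406,0,0,0,0.0047]]'
python3 -m handwheel '[[0,0,0.02,0,0,0],[0,0,0.04,0,0,0],[0,0,0.05,0,0,0],[0,0,0.05,0,0,0],[0,0,0.05,0,0,0],[0,0,0.05,0,0,0],[0,0,0.05,0,0,0],[0,0,0.05,0,0,0]]'
python3 w.py side3; python3 w.py scene3
python3 - <<'E'
import cv2,numpy as np
from h import *
c=lambda n,x,y,w,h,k: cv2.resize(np.ascontiguousarray(pickle.load(open(n+".pkl","rb"))["frame"][y:y+h,x:x+w,::-1]),None,fx=k,fy=k,interpolation=cv2.INTER_CUBIC)
cv2.imwrite("pics/c3.png",np.hstack([c("scene3",285,185,80,90,5),c("side3",280,205,75,90,5)]))
E
```

```text
clock: 5.58
eef_pos: [0.559, -0.0238, 0.1583]
tool_rot: [179.9, 0.1, -17.8]
force: [-0.0, -0.3, -1.4]
grip_width: 0.154
grasp_force: 50.0
clock: 6.25
eef_pos: [0.5593, -0.0177, 0.136]
tool_rot: [-180.0, -0.0, -17.4]
force: [-0.2, 0.6, -2.0]
grip_width: 0.158
grasp_force: 50.0
```

View pics/c3.png

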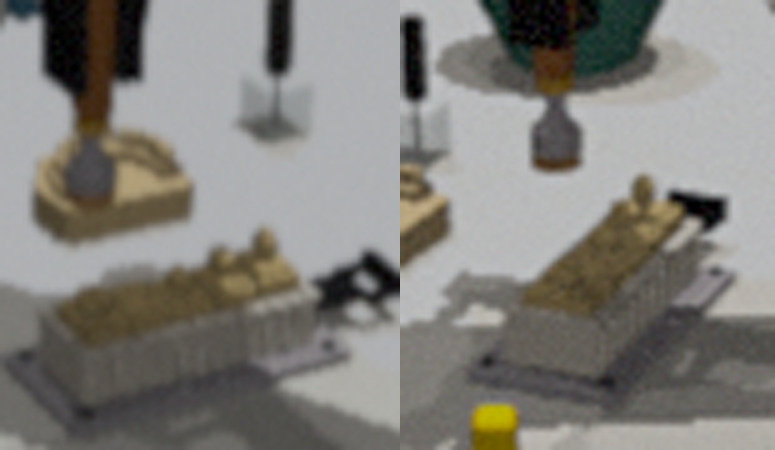

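The crop shows the tamper hanging upright over the +y end of the tray: foot at scene (303,223) and side (311,236). Now I descend in small steps.

```bash
python3 -m handwheel '[[0,0,0.02,0,0,0],[0,0,0.04,0,0,0],[0,0,0.055,0,0,0],[0,0,0.062,0,0,0],[0,0,0.064,0,0,0],[0,0,0.064,0,0,0],[0,0,0.064,0,0,0],[0,0,0.064,0,0,0]]'
python3 -m handwheel '[[0,0,0.001,0,0,0],[0,0,0.002,0,0,0],[0,0,0.003,0,0,0],[0,0,0.004,0,0,0],[0,0,0.005,0,0,0],[0,0,0.006,0,0,0],[0,0,0.006,0,0,0],[0,0,0.006,0,0,0]]'
```

```text
clock: 7.02
eef_pos: [0.5594, -0.0178, 0.104]
tool_rot: [-180.0, -0.0, -17.4]
force: [0.9, -0.1, -1.9]
grip_width: 0.154
grasp_force: 50.0
clock: 7.68
eef_pos: [0.5591, -0.0179, 0.1005]
tool_rot: [180.0, -0.0, -17.4]
force: [-0.4, 0.1, -1.1]
grip_width: 0.156
grasp_force: 50.0
```

```bash
cat > chk.py <<'E'
# exit 0 while the upward force on the tool is below the limit
import sys
from plant import get_obs
f=get_obs()["force"][2]; sys.exit(0 if f<float(sys.argv[1]) else 1)
E
python3 -m handwheel '[[0,0,0.001,0,0,0],[0,0,0.002,0,0,0],[0,0,0.003,0,0,0],[0,0,0.004,0,0,0],[0,0,0.005,0,0,0],[0,0,0.006,0,0,0],[0,0,0.006,0,0,0],[0,0,0.006,0,0,0]]' | grep -E 'pos|force' && python3 chk.py 1.5 && python3 -m handwheel '[[0,0,0.001,0,0,0],[0,0,0.002,0,0,0],[0,0,0.003,0,0,0],[0,0,0.004,0,0,0],[0,0,0.005,0,0,0],[0,0,0.006,0,0,0],[0,0,0.006,0,0,0],[0,0,0.006,0,0,0]]' | grep -E 'pos|force' && python3 chk.py 1.5 && python3 -m handwheel '[[0,0,0.001,0,0,0],[0,0,0.002,0,0,0],[0,0,0.003,0,0,0],[0,0,0.004,0,0,0],[0,0,0.005,0,0,0],[0,0,0.006,0,0,0],[0,0,0.006,0,0,0],[0,0,0.006,0,0,0]]' | grep -E 'pos|force'
```

```text
eef_pos: [0.559, -0.0179, 0.0975]
force: [0.1, -0.8, -1.1]
grasp_force: 50.0
eef_pos: [0.5592, -0.0178, 0.0948]
force: [-0.7, 0.7, 3.2]
grasp_force: 50.0
```

```bash
python3 -m handwheel '[[0,0,0.0005,0,0,0],[0,0,0.001,0,0,0],[0,0,0.0015,0,0,0],[0,0,0.002,0,0,0],[0,0,0.0025,0,0,0],[0,0,0.003,0,0,0],[0,0,0.003,0,0,0],[0,0,0.003,0,0,0]]' | grep -E 'pos|force:' && python3 chk.py 6.5 && python3 -m handwheel '[[0,0,0.0005,0,0,0],[0,0,0.001,0,0,0],[0,0,0.0015,0,0,0],[0,0,0.002,0,0,0],[0,0,0.0025,0,0,0],[0,0,0.003,0,0,0],[0,0,0.003,0,0,0],[0,0,0.003,0,0,0]]' | grep -E 'pos|force:'
```

```text
eef_pos: [0.5592, -0.0179, 0.093]
force: [-0.3, -0.2, 3.2]
grasp_force: 50.0
eef_pos: [0.5591, -0.0179, 0.0915]
force: [0.1, 0.0, 3.4]
grasp_force: 50.0
```

```bash
python3 -m handwheel '[[0,0,0.0005,0,0,0],[0,0,0.001,0,0,0],[0,0,0.0015,0,0,0],[0,0,0.002,0,0,0],[0,0,0.0025,0,0,0],[0,0,0.003,0,0,0],[0,0,0.003,0,0,0],[0,0,0.003,0,0,0]]' | grep -E 'pos|force:' && python3 chk.py 5 && python3 -m handwheel '[[0,0,0.0005,0,0,0],[0,0,0.001,0,0,0],[0,0,0.0015,0,0,0],[0,0,0.002,0,0,0],[0,0,0.0025,0,0,0],[0,0,0.003,0,0,0],[0,0,0.003,0,0,0],[0,0,0.003,0,0,0]]' | grep -E 'pos|force:' && python3 chk.py 5 && python3 -m handwheel '[[0,0,0.0005,0,0,0],[0,0,0.001,0,0,0],[0,0,0.0015,0,0,0],[0,0,0.002,0,0,0],[0,0,0.0025,0,0,0],[0,0,0.003,0,0,0],[0,0,0.003,0,0,0],[0,0,0.003,0,0,0]]' | grep -E 'pos|force:'  && python3 chk.py 5 && python3 -m handwheel '[[0,0,0.0005,0,0,0],[0,0,0.001,0,0,0],[0,0,0.0015,0,0,0],[0,0,0.002,0,0,0],[0,0,0.0025,0,0,0],[0,0,0.003,0,0,0],[0,0,0.003,0,0,0],[0,0,0.003,0,0,0]]' | grep -E 'pos|force:'
```

```text
eef_pos: [0.5592, -0.0179, 0.0903]
force: [-1.3, -0.2, 5.7]
grasp_force: 50.0
```

```bash
python3 -m handwheel '[[0,0,0.0003,0,0,0],[0,0,0.0006,0,0,0],[0,0,0.001,0,0,0],[0,0,0.001,0,0,0],[0,0,0.001,0,0,0],[0,0,0.001,0,0,0],[0,0,0.001,0,0,0],[0,0,0.001,0,0,0]]' | grep -E 'pos|force:' && python3 chk.py 8.5 && python3 -m handwheel '[[0,0,0.0003,0,0,0],[0,0,0.0006,0,0,0],[0,0,0.001,0,0,0],[0,0,0.001,0,0,0],[0,0,0.001,0,0,0],[0,0,0.001,0,0,0],[0,0,0.001,0,0,0],[0,0,0.001,0,0,0]]' | grep -E 'pos|force:'
```

```text
eef_pos: [0.5592, -0.0179, 0.09]
force: [-1.7, 0.1, 8.7]
grasp_force: 50.0
```

```bash
python3 -m handwheel '[[0,0,0.0004,0,0,0],[0,0,0.0008,0,0,0],[0,0,0.0012,0,0,0],[0,0,0.0012,0,0,0],[0,0,0.0012,0,0,0],[0,0,0.0012,0,0,0],[0,0,0.0012,0,0,0],[0,0,0.0012,0,0,0]]' | grep -E 'pos|force:'
python3 -m handwheel '[[0,0,-0.01,0,0,0],[0,0,-0.03,0,0,0],[0,0,-0.04,0,0,0],[0,0.02,-0.04,0,0,0],[0,0.0392,-0.04,0,0,0],[0,0.0392,-0.03,0,0,0],[0,0.0392,-0.023,0,0,0],[0,0.0392,-0.022,0,0,0]]' | grep -E 'pos|force:'
python3 chk.py 1.5 && python3 -m handwheel '[[0,0,0.001,0,0,0],[0,0,0.002,0,0,0],[0,0,0.003,0,0,0],[0,0,0.004,0,0,0],[0,0,0.005,0,0,0],[0,0,0.006,0,0,0],[0,0,0.006,0,0,0],[0,0,0.006,0,0,0]]' | grep -E 'pos|force:' && python3 chk.py 1.5 && python3 -m handwheel '[[0,0,0.001,0,0,0],[0,0,0.002,0,0,0],[0,0,0.003,0,0,0],[0,0,0.004,0,0,0],[0,0,0.005,0,0,0],[0,0,0.006,0,0,0],[0,0,0.006,0,0,0],[0,0,0.006,0,0,0]]' | grep -E 'pos|force:'
```

```text
eef_pos: [0.5593, -0.0179, 0.0897]
force: [-3.3, -0.0, 11.9]
grasp_force: 50.0
eef_pos: [0.5524, -0.0368, 0.0986]
force: [-0.0, -0.1, -0.3]
grasp_force: 50.0
eef_pos: [0.5532, -0.0366, 0.0969]
force: [0.9, -0.0, -0.9]
grasp_force: 50.0
eef_pos: [0.5533, -0.0366, 0.094]
force: [-0.2, -0.1, -1.1]
grasp_force: 50.0
```

```bash
python3 -m handwheel '[[0,0,0.001,0,0,0],[0,0,0.002,0,0,0],[0,0,0.003,0,0,0],[0,0,0.004,0,0,0],[0,0,0.005,0,0,0],[0,0,0.005,0,0,0],[0,0,0.005,0,0,0],[0,0,0.005,0,0,0]]' | grep -E 'pos|force:' && python3 chk.py 1.5 && python3 -m handwheel '[[0,0,0.001,0,0,0],[0,0,0.002,0,0,0],[0,0,0.003,0,0,0],[0,0,0.004,0,0,0],[0,0,0.004,0,0,0],[0,0,0.004,0,0,0],[0,0,0.004,0,0,0],[0,0,0.004,0,0,0]]' | grep -E 'pos|force:'
 python3 chk.py 5 && python3 -m handwheel '[[0,0,0.0005,0,0,0],[0,0,0.001,0,0,0],[0,0,0.0015,0,0,0],[0,0,0.002,0,0,0],[0,0,0.0025,0,0,0],[0,0,0.003,0,0,0],[0,0,0.003,0,0,0],[0,0,0.003,0,0,0]]' | grep -E 'pos|force:'  && python3 chk.py 5 && python3 -m handwheel '[[0,0,0.0005,0,0,0],[0,0,0.001,0,0,0],[0,0,0.0015,0,0,0],[0,0,0.002,0,0,0],[0,0,0.0025,0,0,0],[0,0,0.003,0,0,0],[0,0,0.003,0,0,0],[0,0,0.003,0,0,0]]' | grep -E 'pos|force:'
```

```text
eef_pos: [0.5533, -0.0366, 0.0916]
force: [-1.0, 0.1, 3.1]
grasp_force: 50.0
eef_pos: [0.5533, -0.0366, 0.0899]
force: [0.1, 0.9, 2.1]
grasp_force: 50.0
eef_pos: [0.5532, -0.0366, 0.0884]
force: [0.2, 0.3, 2.3]
grasp_force: 50.0
```

```bash
python3 -m handwheel '[[0,0,0.0005,0,0,0],[0,0,0.001,0,0,0],[0,0,0.0015,0,0,0],[0,0,0.002,0,0,0],[0,0,0.0025,0,0,0],[0,0,0.003,0,0,0],[0,0,0.003,0,0,0],[0,0,0.003,0,0,0]]' | grep -E 'pos|force:|clock'  && python3 chk.py 4.5 && python3 -m handwheel '[[0,0,0.0005,0,0,0],[0,0,0.001,0,0,0],[0,0,0.0015,0,0,0],[0,0,0.002,0,0,0],[0,0,0.0025,0,0,0],[0,0,0.003,0,0,0],[0,0,0.003,0,0,0],[0,0,0.003,0,0,0]]' | grep -E 'pos|force:' && python3 chk.py 4.5 && python3 -m handwheel '[[0,0,0.0005,0,0,0],[0,0,0.001,0,0,0],[0,0,0.0015,0,0,0],[0,0,0.002,0,0,0],[0,0,0.0025,0,0,0],[0,0,0.003,0,0,0],[0,0,0.003,0,0,0],[0,0,0.003,0,0,0]]' | grep -E 'pos|force:' && python3 chk.py 4.5 && python3 -m handwheel '[[0,0,0.0005,0,0,0],[0,0,0.001,0,0,0],[0,0,0.0015,0,0,0],[0,0,0.002,0,0,0],[0,0,0.0025,0,0,0],[0,0,0.003,0,0,0],[0,0,0.003,0,0,0],[0,0,0.003,0,0,0]]' | grep -E 'pos|force:'
```

```text
clock: 17.02
eef_pos: [0.5533, -0.0366, 0.0871]
force: [-0.4, -0.6, 4.8]
grasp_force: 50.0
```

```bash
python3 -m handwheel '[[0,0,0.0004,0,0,0],[0,0,0.0008,0,0,0],[0,0,0.0014,0,0,0],[0,0,0.0014,0,0,0],[0,0,0.0014,0,0,0],[0,0,0.0014,0,0,0],[0,0,0.0014,0,0,0],[0,0,0.0014,0,0,0]]' | grep -E 'pos|force:' && python3 chk.py 10 && python3 -m handwheel '[[0,0,0.0004,0,0,0],[0,0,0.0008,0,0,0],[0,0,0.001,0,0,0],[0,0,0.001,0,0,0],[0,0,0.001,0,0,0],[0,0,0.001,0,0,0],[0,0,0.001,0,0,0],[0,0,0.001,0,0,0]]' | grep -E 'pos|force:'
```

```text
eef_pos: [0.5534, -0.0366, 0.0867]
force: [-1.4, -0.2, 8.6]
grasp_force: 50.0
eef_pos: [0.5535, -0.0366, 0.0865]
force: [-2.3, 0.5, 9.3]
grasp_force: 50.0
```

```bash
python3 -m handwheel '[[0,0,0.0005,0,0,0],[0,0,0.001,0,0,0],[0,0,0.001,0,0,0],[0,0,0.001,0,0,0],[0,0,0.001,0,0,0],[0,0,0.001,0,0,0],[0,0,0.001,0,0,0],[0,0,0.001,0,0,0]]' | grep -E 'pos|force:'
python3 -m handwheel '[[0,0,-0.01,0,0,0],[0,0,-0.03,0,0,0],[0,0,-0.042,0,0,0],[0,0.02,-0.042,0,0,0],[0,0.0392,-0.042,0,0,0],[0,0.0392,-0.033,0,0,0],[0,0.0392,-0.028,0,0,0],[0,0.0392,-0.028,0,0,0]]' | grep -E 'pos|force:'
python3 chk.py 1.5 && python3 -m handwheel '[[0,0,0.001,0,0,0],[0,0,0.002,0,0,0],[0,0,0.003,0,0,0],[0,0,0.004,0,0,0],[0,0,0.005,0,0,0],[0,0,0.006,0,0,0],[0,0,0.006,0,0,0],[0,0,0.006,0,0,0]]' | grep -E 'pos|force:' && python3 chk.py 1.5 && python3 -m handwheel '[[0,0,0.001,0,0,0],[0,0,0.002,0,0,0],[0,0,0.003,0,0,0],[0,0,0.004,0,0,0],[0,0,0.005,0,0,0],[0,0,0.005,0,0,0],[0,0,0.005,0,0,0],[0,0,0.005,0,0,0]]' | grep -E 'pos|force:' && python3 chk.py 1.5 && python3 -m handwheel '[[0,0,0.001,0,0,0],[0,0,0.002,0,0,0],[0,0,0.003,0,0,0],[0,0,0.004,0,0,0],[0,0,0.005,0,0,0],[0,0,0.005,0,0,0],[0,0,0.005,0,0,0],[0,0,0.005,0,0,0]]' | grep -E 'pos|force:'
```

```text
eef_pos: [0.5535, -0.0366, 0.0862]
force: [-2.5, 0.2, 12.7]
grasp_force: 50.0
eef_pos: [0.5466, -0.0554, 0.098]
force: [0.4, 0.1, -0.7]
grasp_force: 50.0
eef_pos: [0.5474, -0.0553, 0.0962]
force: [-0.4, 0.2, -1.6]
grasp_force: 50.0
eef_pos: [0.5475, -0.0552, 0.0941]
force: [-1.2, -0.0, 5.1]
grasp_force: 50.0
```

```bash
python3 -m handwheel '[[0,0,0.0005,0,0,0],[0,0,0.001,0,0,0],[0,0,0.0015,0,0,0],[0,0,0.002,0,0,0],[0,0,0.002,0,0,0],[0,0,0.002,0,0,0],[0,0,0.002,0,0,0],[0,0,0.002,0,0,0]]' | grep -E 'pos|force:' && python3 chk.py 6.3 && python3 -m handwheel '[[0,0,0.0005,0,0,0],[0,0,0.001,0,0,0],[0,0,0.0015,0,0,0],[0,0,0.002,0,0,0],[0,0,0.0025,0,0,0],[0,0,0.003,0,0,0],[0,0,0.003,0,0,0],[0,0,0.003,0,0,0]]' | grep -E 'pos|force:' && python3 chk.py 6.3 && python3 -m handwheel '[[0,0,0.0005,0,0,0],[0,0,0.001,0,0,0],[0,0,0.0015,0,0,0],[0,0,0.002,0,0,0],[0,0,0.0025,0,0,0],[0,0,0.003,0,0,0],[0,0,0.003,0,0,0],[0,0,0.003,0,0,0]]' | grep -E 'pos|force:' && python3 chk.py 6.3 && python3 -m handwheel '[[0,0,0.0005,0,0,0],[0,0,0.001,0,0,0],[0,0,0.0015,0,0,0],[0,0,0.002,0,0,0],[0,0,0.0025,0,0,0],[0,0,0.003,0,0,0],[0,0,0.003,0,0,0],[0,0,0.003,0,0,0]]' | grep -E 'pos|force:'
```

```text
eef_pos: [0.5476, -0.0553, 0.093]
force: [-1.3, -0.1, 4.8]
grasp_force: 50.0
eef_pos: [0.5476, -0.0553, 0.0916]
force: [-0.6, 0.9, 6.0]
grasp_force: 50.0
eef_pos: [0.5478, -0.0553, 0.0908]
force: [-3.9, -0.2, 11.8]
grasp_force: 50.0
```

```bash
python3 -m handwheel '[[0,0,-0.01,0,0,0],[0,0,-0.03,0,0,0],[0,0,-0.042,0,0,0],[0,0.02,-0.042,0,0,0],[0,0.0392,-0.042,0,0,0],[0,0.0392,-0.033,0,0,0],[0,0.0392,-0.028,0,0,0],[0,0.0392,-0.028,0,0,0]]' | grep -E 'clock|pos|force:'
python3 chk.py 1.5 && python3 -m handwheel '[[0,0,0.001,0,0,0],[0,0,0.002,0,0,0],[0,0,0.003,0,0,0],[0,0,0.004,0,0,0],[0,0,0.005,0,0,0],[0,0,0.005,0,0,0],[0,0,0.005,0,0,0],[0,0,0.005,0,0,0]]' | grep -E 'pos|force:' && python3 chk.py 1.5 && python3 -m handwheel '[[0,0,0.001,0,0,0],[0,0,0.002,0,0,0],[0,0,0.003,0,0,0],[0,0,0.004,0,0,0],[0,0,0.005,0,0,0],[0,0,0.005,0,0,0],[0,0,0.005,0,0,0],[0,0,0.005,0,0,0]]' | grep -E 'pos|force:' && python3 chk.py 1.5 && python3 -m handwheel '[[0,0,0.001,0,0,0],[0,0,0.002,0,0,0],[0,0,0.003,0,0,0],[0,0,0.004,0,0,0],[0,0,0.005,0,0,0],[0,0,0.005,0,0,0],[0,0,0.005,0,0,0],[0,0,0.005,0,0,0]]' | grep -E 'pos|force:'
```

```text
clock: 23.68
eef_pos: [0.5407, -0.0741, 0.1025]
force: [0.2, 0.9, -0.8]
grasp_force: 50.0
eef_pos: [0.5415, -0.074, 0.1013]
force: [0.3, -0.5, -1.6]
grasp_force: 50.0
eef_pos: [0.5416, -0.074, 0.0989]
force: [-1.9, 0.5, 2.4]
grasp_force: 50.0
```

```bash
python3 -m handwheel '[[0,0,0.0005,0,0,0],[0,0,0.001,0,0,0],[0,0,0.0015,0,0,0],[0,0,0.002,0,0,0],[0,0,0.0025,0,0,0],[0,0,0.003,0,0,0],[0,0,0.003,0,0,0],[0,0,0.003,0,0,0]]' | grep -E 'pos|force:' && python3 chk.py 5.5 && python3 -m handwheel '[[0,0,0.0005,0,0,0],[0,0,0.001,0,0,0],[0,0,0.0015,0,0,0],[0,0,0.002,0,0,0],[0,0,0.0025,0,0,0],[0,0,0.003,0,0,0],[0,0,0.003,0,0,0],[0,0,0.003,0,0,0]]' | grep -E 'pos|force:' && python3 chk.py 5.5 && python3 -m handwheel '[[0,0,0.0005,0,0,0],[0,0,0.001,0,0,0],[0,0,0.0015,0,0,0],[0,0,0.002,0,0,0],[0,0,0.0025,0,0,0],[0,0,0.003,0,0,0],[0,0,0.003,0,0,0],[0,0,0.003,0,0,0]]' | grep -E 'pos|force:' && python3 chk.py 5.5 && python3 -m handwheel '[[0,0,0.0005,0,0,0],[0,0,0.001,0,0,0],[0,0,0.0015,0,0,0],[0,0,0.002,0,0,0],[0,0,0.0025,0,0,0],[0,0,0.003,0,0,0],[0,0,0.003,0,0,0],[0,0,0.003,0,0,0]]' | grep -E 'pos|force:'
```

```text
eef_pos: [0.5415, -0.074, 0.0973]
force: [-0.6, -0.4, 2.4]
grasp_force: 50.0
eef_pos: [0.5415, -0.074, 0.0957]
force: [-0.7, -0.1, 2.9]
grasp_force: 50.0
eef_pos: [0.5415, -0.074, 0.0942]
force: [0.0, -0.4, 2.5]
grasp_force: 50.0
eef_pos: [0.5416, -0.074, 0.0931]
force: [-0.9, -0.1, 6.3]
grasp_force: 50.0
```

```bash
python3 -m handwheel '[[0,0,0.0004,0,0,0],[0,0,0.0008,0,0,0],[0,0,0.0014,0,0,0],[0,0,0.0014,0,0,0],[0,0,0.0014,0,0,0],[0,0,0.0014,0,0,0],[0,0,0.0014,0,0,0],[0,0,0.0014,0,0,0]]' | grep -E 'pos|force:' && python3 chk.py 10 && python3 -m handwheel '[[0,0,0.0004,0,0,0],[0,0,0.0008,0,0,0],[0,0,0.001,0,0,0],[0,0,0.001,0,0,0],[0,0,0.001,0,0,0],[0,0,0.001,0,0,0],[0,0,0.001,0,0,0],[0,0,0.001,0,0,0]]' | grep -E 'pos|force:'
```

```text
eef_pos: [0.5417, -0.074, 0.0926]
force: [-2.3, -0.1, 9.0]
grasp_force: 50.0
eef_pos: [0.5417, -0.074, 0.0924]
force: [-2.7, 0.6, 10.8]
grasp_force: 50.0
```

```bash
python3 -m handwheel '[[0,0,-0.02,0,0,0],[0,0,-0.05,0,0,0],[0,0,-0.06,0,0,0],[0,0.02,-0.06,0,0,0],[0,0.0392,-0.06,0,0,0],[0,0.0392,-0.05,0,0,0],[0,0.0392,-0.04,0,0,0],[0,0.0392,-0.04,0,0,0]]' | grep -E 'clock|pos|force:'
python3 chk.py 1.5 && python3 -m handwheel '[[0,0,0.001,0,0,0],[0,0,0.002,0,0,0],[0,0,0.003,0,0,0],[0,0,0.004,0,0,0],[0,0,0.005,0,0,0],[0,0,0.005,0,0,0],[0,0,0.005,0,0,0],[0,0,0.005,0,0,0]]' | grep -E 'pos|force:' && python3 chk.py 1.5 && python3 -m handwheel '[[0,0,0.001,0,0,0],[0,0,0.002,0,0,0],[0,0,0.003,0,0,0],[0,0,0.004,0,0,0],[0,0,0.005,0,0,0],[0,0,0.005,0,0,0],[0,0,0.005,0,0,0],[0,0,0.005,0,0,0]]' | grep -E 'pos|force:' && python3 chk.py 1.5 && python3 -m handwheel '[[0,0,0.001,0,0,0],[0,0,0.002,0,0,0],[0,0,0.003,0,0,0],[0,0,0.004,0,0,0],[0,0,0.005,0,0,0],[0,0,0.005,0,0,0],[0,0,0.005,0,0,0],[0,0,0.005,0,0,0]]' | grep -E 'pos|force:' && python3 chk.py 1.5 && python3 -m handwheel '[[0,0,0.001,0,0,0],[0,0,0.002,0,0,0],[0,0,0.003,0,0,0],[0,0,0.004,0,0,0],[0,0,0.005,0,0,0],[0,0,0.005,0,0,0],[0,0,0.005,0,0,0],[0,0,0.005,0,0,0]]' | grep -E 'pos|force:'
```

```text
clock: 29.68
eef_pos: [0.5344, -0.0927, 0.1096]
force: [-0.4, -0.1, -1.8]
grasp_force: 50.0
eef_pos: [0.5357, -0.0927, 0.1091]
force: [-0.0, -0.6, -1.5]
grasp_force: 50.0
eef_pos: [0.5356, -0.0927, 0.1066]
force: [0.3, 1.2, -0.9]
grasp_force: 50.0
eef_pos: [0.5357, -0.0927, 0.1041]
force: [-0.3, -0.0, -0.5]
grasp_force: 50.0
eef_pos: [0.5358, -0.0927, 0.1018]
force: [-1.2, 0.4, 4.7]
grasp_force: 50.0
```

```bash
python3 -m handwheel '[[0,0,0.0005,0,0,0],[0,0,0.001,0,0,0],[0,0,0.0015,0,0,0],[0,0,0.002,0,0,0],[0,0,0.002,0,0,0],[0,0,0.002,0,0,0],[0,0,0.002,0,0,0],[0,0,0.002,0,0,0]]' | grep -E 'pos|force:' && python3 chk.py 6.3 && python3 -m handwheel '[[0,0,0.0005,0,0,0],[0,0,0.001,0,0,0],[0,0,0.0015,0,0,0],[0,0,0.002,0,0,0],[0,0,0.0025,0,0,0],[0,0,0.003,0,0,0],[0,0,0.003,0,0,0],[0,0,0.003,0,0,0]]' | grep -E 'pos|force:' && python3 chk.py 6.3 && python3 -m handwheel '[[0,0,0.0005,0,0,0],[0,0,0.001,0,0,0],[0,0,0.0015,0,0,0],[0,0,0.002,0,0,0],[0,0,0.0025,0,0,0],[0,0,0.003,0,0,0],[0,0,0.003,0,0,0],[0,0,0.003,0,0,0]]' | grep -E 'pos|force:' && python3 chk.py 6.3 && python3 -m handwheel '[[0,0,0.0005,0,0,0],[0,0,0.001,0,0,0],[0,0,0.0015,0,0,0],[0,0,0.002,0,0,0],[0,0,0.0025,0,0,0],[0,0,0.003,0,0,0],[0,0,0.003,0,0,0],[0,0,0.003,0,0,0]]' | grep -E 'pos|force:'
```

```text
eef_pos: [0.5357, -0.0927, 0.1006]
force: [-0.1, -0.3, 3.7]
grasp_force: 50.0
eef_pos: [0.5357, -0.0927, 0.099]
force: [0.7, -0.5, 4.2]
grasp_force: 50.0
eef_pos: [0.5356, -0.0927, 0.0975]
force: [1.0, 0.1, 4.4]
grasp_force: 50.0
eef_pos: [0.5356, -0.0927, 0.096]
force: [0.4, 0.2, 4.0]
grasp_force: 50.0
```

```bash
python3 -m handwheel '[[0,0,0.0005,0,0,0],[0,0,0.001,0,0,0],[0,0,0.0015,0,0,0],[0,0,0.002,0,0,0],[0,0,0.002,0,0,0],[0,0,0.002,0,0,0],[0,0,0.002,0,0,0],[0,0,0.002,0,0,0]]' | grep -E 'pos|force:' && python3 chk.py 10 && python3 -m handwheel '[[0,0,0.0005,0,0,0],[0,0,0.001,0,0,0],[0,0,0.001,0,0,0],[0,0,0.001,0,0,0],[0,0,0.001,0,0,0],[0,0,0.001,0,0,0],[0,0,0.001,0,0,0],[0,0,0.001,0,0,0]]' | grep -E 'pos|force:' && python3 chk.py 10 && python3 -m handwheel '[[0,0,0.0005,0,0,0],[0,0,0.001,0,0,0],[0,0,0.001,0,0,0],[0,0,0.001,0,0,0],[0,0,0.001,0,0,0],[0,0,0.001,0,0,0],[0,0,0.001,0,0,0],[0,0,0.001,0,0,0]]' | grep -E 'pos|force:' && python3 chk.py 10 && python3 -m handwheel '[[0,0,0.0005,0,0,0],[0,0,0.001,0,0,0],[0,0,0.001,0,0,0],[0,0,0.001,0,0,0],[0,0,0.001,0,0,0],[0,0,0.001,0,0,0],[0,0,0.001,0,0,0],[0,0,0.001,0,0,0]]' | grep -E 'pos|force:'
```

```text
eef_pos: [0.5357, -0.0927, 0.0953]
force: [0.4, 0.2, 6.1]
grasp_force: 50.0
eef_pos: [0.5358, -0.0927, 0.095]
force: [-1.5, 0.3, 8.6]
grasp_force: 50.0
eef_pos: [0.5359, -0.0927, 0.0947]
force: [-1.1, 1.0, 9.3]
grasp_force: 50.0
eef_pos: [0.5359, -0.0927, 0.0944]
force: [-1.9, 0.8, 11.5]
grasp_force: 50.0
```

```bash
python3 -m handwheel '[[0,0,-0.03,0,0,0],[0,0,-0.08,0,0,0],[0,0,-0.12,0,0,0],[-0.04,-0.06,-0.12,0,0,0],[-0.09,-0.13,-0.12,0,0,0],[-0.14,-0.2,-0.12,0,0,0],[-0.19,-0.28,-0.12,0,0,0],[-0.237,-0.351,-0.12,0,0,0]]' | grep -E 'clock|pos|force:'
python3 -m handwheel '[[0,0,0.03,0,0,0],[0,0,0.08,0,0,0],[0,0,0.13,0,0,0],[0,0,0.17,0,0,0],[0,0,0.19,0,0,0],[0,0,0.195,0,0,0],[0,0,0.195,0,0,0],[0,0,0.195,0,0,0]]' | grep -E 'clock|pos|force:'
python3 w.py side4; python3 w.py scene4
python3 - <<'E'
import cv2,numpy as np
from h import *
c=lambda n,x,y,w,h,k: cv2.resize(np.ascontiguousarray(pickle.load(open(n+".pkl","rb"))["frame"][y:y+h,x:x+w,::-1]),None,fx=k,fy=k,interpolation=cv2.INTER_CUBIC)
cv2.imwrite("pics/c4.png",np.hstack([c("scene4",245,200,125,115,3.2),c("side4",270,205,125,115,3.2)]))
E
```

```text
clock: 38.35
eef_pos: [0.4759, 0.1028, 0.1528]
force: [1.0, 0.0, -2.2]
grasp_force: 50.0
clock: 39.02
eef_pos: [0.4781, 0.1016, 0.0569]
force: [0.4, -0.6, -1.2]
grasp_force: 50.0
```

View pics/c4.png

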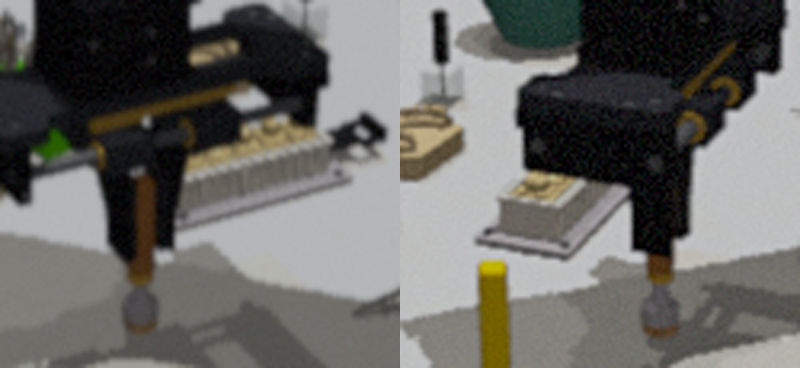

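The crop shows the tamper upright over clear bench: foot at scene (289,302), side (351,306). The segments now look level. I'm setting it down.

```bash
python3 -m handwheel '[[0,0,0.003,0,0,0],[0,0,0.006,0,0,0],[0,0,0.009,0,0,0],[0,0,0.01,0,0,0],[0,0,0.011,0,0,0],[0,0,0.011,0,0,0],[0,0,0.011,0,0,0],[0,0,0.011,0,0,0]]' | grep -E 'clock|pos|force:'
python3 chk.py 1 && python3 -m handwheel '[[0,0,0.0005,0,0,0],[0,0,0.001,0,0,0],[0,0,0.0015,0,0,0],[0,0,0.002,0,0,0],[0,0,0.002,0,0,0],[0,0,0.002,0,0,0],[0,0,0.002,0,0,0],[0,0,0.002,0,0,0]]' | grep -E 'clock|pos|force:'
python3 chk.py 1 && python3 -m handwheel '[[0,0,0.0005,0,0,0],[0,0,0.001,0,0,0],[0,0,0.0015,0,0,0],[0,0,0.002,0,0,0],[0,0,0.002,0,0,0],[0,0,0.002,0,0,0],[0,0,0.002,0,0,0],[0,0,0.002,0,0,0]]' | grep -E 'clock|pos|force:'
```

```text
clock: 39.78
eef_pos: [0.4775, 0.1014, 0.0506]
force: [-0.8, 0.1, 1.8]
grasp_force: 50.0
```

```bash
python3 -m handwheel '[[0,0,0,0,0,0],[0,0,0,0,0,0],[0,0,0,0,0,0],[0,0,0,0,0,0],[0,0,0,0,0,0],[0,0,0,0,0,0],[0,0,0,0,0,0],[0,0,0,0,0,0]]' 0.2 | grep -E 'clock|pos|force:|width'
python3 -m handwheel '[[0,0,-0.03,0,0,0],[0,0,-0.08,0,0,0],[0,0,-0.14,0,0,0],[0,0,-0.2,0,0,0],[0,0,-0.26,0,0,0],[0,0,-0.29,0,0,0],[0,0,-0.3,0,0,0],[0,0,-0.3,0,0,0]]' | grep -E 'clock|pos|force:'
python3 w.py side5; python3 w.py scene5; python3 w.py wrist5
python3 - <<'E'
import cv2,numpy as np
from h import *
c=lambda n,x,y,w,h,k: cv2.resize(np.ascontiguousarray(pickle.load(open(n+".pkl","rb"))["frame"][y:y+h,x:x+w,::-1]),None,fx=k,fy=k,interpolation=cv2.INTER_CUBIC)
a=np.hstack([c("scene5",265,225,110,85,3.5),c("side5",285,225,110,85,3.5)])
s=pickle.load(open("wrist5.pkl","rb"));print(proj(s,[.5477,-.0556,.03]))
w=cv2.resize(np.ascontiguousarray(s["frame"][:,:,::-1]),(400,300))
cv2.imwrite("pics/c5.png",np.vstack([a,np.hstack([w,np.zeros((300,a.shape[1]-400,3),np.uint8)])]))
E
```

```text
clock: 40.45
eef_pos: [0.4776, 0.1015, 0.0505]
force: [0.6, 0.4, -0.3]
grip_width: 0.587
grasp_force: 0.0
clock: 41.12
eef_pos: [0.4781, 0.1016, 0.2015]
force: [0.3, -0.3, -0.4]
grasp_force: 0.0
[478.99756517  87.20698912]
```

View pics/c5.png

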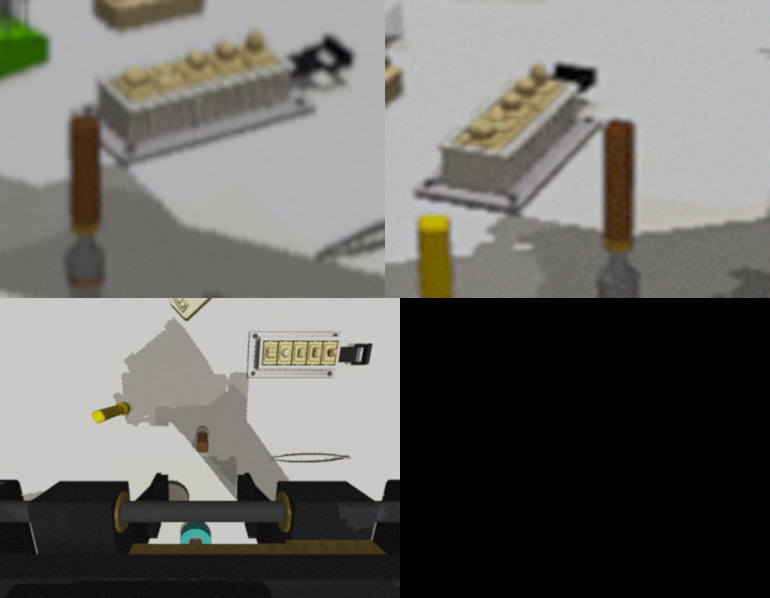

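The crop shows shoulders level with the rim and the tamper standing upright at wrist (202,440-298). The slide's outer end is at wrist full-frame (594,88), scene (365,240) and side (345,247).

Run:
```python
from h import *
np.set_printoptions(precision=4,suppress=True)
s=pickle.load(open("wrist5.pkl","rb"));S=pickle.load(open("scene5.pkl","rb"));D=pickle.load(open("side5.pkl","rb"))
c=np.array([.5477,-.0556,0]);th=np.radians(-17.4);R=np.array([[np.cos(th),-np.sin(th),0],[np.sin(th),np.cos(th),0],[0,0,1]])
e=onz(s,(594,88),.02);print(e,R.T@(e-c))
X,_=tri((s,(594,88)),(S,(365,240)),(D,(345,247)));print(X,_,R.T@(X-c))
for y in(-.12,-.08,-.0):print(y,c+R@[0,y,0])
```

```text
[ 0.5175 -0.1541  0.02  ] [ 0.0006 -0.103   0.02  ]
[ 0.5116 -0.1595  0.0115] [np.float64(5.1), np.float64(1.7), np.float64(6.5)] [-0.0034 -0.1099  0.0115]
-0.12 [ 0.5118 -0.1701  0.    ]
-0.08 [ 0.5238 -0.1319  0.    ]
-0.0 [ 0.5477 -0.0556  0.    ]
```

```bash
python3 -m handwheel '[[0.02,0.05,0,0,0,0],[0.05,0.12,0,0,0,0],[0.08,0.195,0,0,0,0],[0.112,0.27,0,0,0,0],[0.143,0.345,0,0,0,0],[0.174,0.42,0,0,0,0],[0.205,0.495,0,0,0,0],[0.227,0.548,0,0,0,0]]' -1 20 | grep -E 'clock|pos|force:'
python3 -m handwheel '[[0,0,0.05,0,0,0],[0,0,0.12,0,0,0],[0,0,0.19,0,0,0],[0,0,0.26,0,0,0],[0,0,0.32,0,0,0],[0,0,0.36,0,0,0],[0,0,0.376,0,0,0],[0,0,0.376,0,0,0]]' | grep -E 'clock|pos|rot|force:|width'
python3 w.py scene6; python3 w.py side6
python3 - <<'E'
import cv2,numpy as np
from h import *
c=lambda n,x,y,w,h,k: cv2.resize(np.ascontiguousarray(pickle.load(open(n+".pkl","rb"))["frame"][y:y+h,x:x+w,::-1]),None,fx=k,fy=k,interpolation=cv2.INTER_CUBIC)
cv2.imwrite("pics/c6.png",np.hstack([c("scene6",300,190,110,85,3.5),c("side6",285,205,110,85,3.5)]))
E
```

```text
clock: 41.93
eef_pos: [0.5026, -0.1979, 0.1988]
force: [1.0, -0.1, 0.1]
grasp_force: 0.0
clock: 42.6
eef_pos: [0.5018, -0.1931, 0.0098]
tool_rot: [-180.0, 0.3, -17.4]
force: [0.1, -0.2, 1.0]
grip_width: 0.006
grasp_force: 0.0
```

View pics/c6.png

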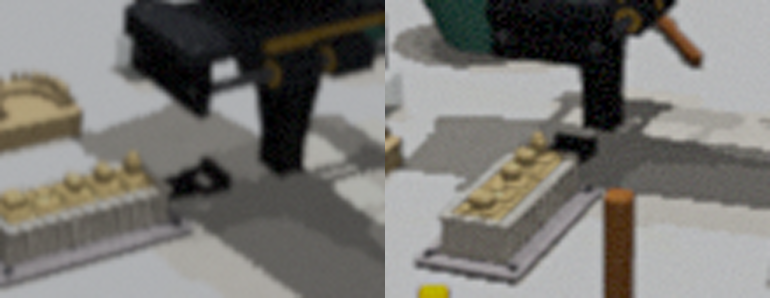

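The crop shows the shut fingertips just outside the slide's end, in line with it. Pushing.

```bash
cat > chk2.py <<'E'
# exit 0 while the push-back along the tray's -y is below the limit
import sys
from plant import get_obs
f=get_obs()["force"]; f=-(0.299*f[0]+0.954*f[1]); print("push",round(f,1)); sys.exit(0 if f<float(sys.argv[1]) else 1)
E
python3 -m handwheel '[[0,-0.005,0,0,0,0],[0,-0.01,0,0,0,0],[0,-0.015,0,0,0,0],[0,-0.02,0,0,0,0],[0,-0.025,0,0,0,0],[0,-0.03,0,0,0,0],[0,-0.035,0,0,0,0],[0,-0.035,0,0,0,0]]' | grep -E 'clock|pos|force:'
python3 chk2.py 8 && python3 -m handwheel '[[0,-0.003,0,0,0,0],[0,-0.006,0,0,0,0],[0,-0.009,0,0,0,0],[0,-0.012,0,0,0,0],[0,-0.015,0,0,0,0],[0,-0.018,0,0,0,0],[0,-0.02,0,0,0,0],[0,-0.02,0,0,0,0]]' | grep -E 'clock|pos|force:' && python3 chk2.py 8 && python3 -m handwheel '[[0,-0.002,0,0,0,0],[0,-0.004,0,0,0,0],[0,-0.006,0,0,0,0],[0,-0.008,0,0,0,0],[0,-0.01,0,0,0,0],[0,-0.01,0,0,0,0],[0,-0.01,0,0,0,0],[0,-0.01,0,0,0,0]]' | grep -E 'clock|pos|force:' && python3 chk2.py 8
```

```text
clock: 43.37
eef_pos: [0.5093, -0.1765, 0.0126]
force: [-0.8, 0.8, -0.4]
grasp_force: 0.0
push -0.5
clock: 44.03
eef_pos: [0.5122, -0.1674, 0.0126]
force: [0.2, -0.6, -1.0]
grasp_force: 0.0
push 0.5
clock: 44.7
eef_pos: [0.5136, -0.163, 0.0126]
force: [0.1, -0.7, -0.2]
grasp_force: 0.0
push 0.7
```

```bash
python3 -m handwheel '[[0,-0.003,0,0,0,0],[0,-0.006,0,0,0,0],[0,-0.009,0,0,0,0],[0,-0.012,0,0,0,0],[0,-0.014,0,0,0,0],[0,-0.014,0,0,0,0],[0,-0.014,0,0,0,0],[0,-0.014,0,0,0,0]]' | grep -E 'clock|pos|force:' && python3 chk2.py 8 && python3 -m handwheel '[[0,-0.002,0,0,0,0],[0,-0.004,0,0,0,0],[0,-0.006,0,0,0,0],[0,-0.008,0,0,0,0],[0,-0.01,0,0,0,0],[0,-0.01,0,0,0,0],[0,-0.01,0,0,0,0],[0,-0.01,0,0,0,0]]' | grep -E 'clock|pos|force:' && python3 chk2.py 8 && python3 -m handwheel '[[0,-0.002,0,0,0,0],[0,-0.004,0,0,0,0],[0,-0.006,0,0,0,0],[0,-0.008,0,0,0,0],[0,-0.01,0,0,0,0],[0,-0.01,0,0,0,0],[0,-0.01,0,0,0,0],[0,-0.01,0,0,0,0]]' | grep -E 'clock|pos|force:' && python3 chk2.py 8 && python3 -m handwheel '[[0,-0.002,0,0,0,0],[0,-0.004,0,0,0,0],[0,-0.006,0,0,0,0],[0,-0.008,0,0,0,0],[0,-0.01,0,0,0,0],[0,-0.01,0,0,0,0],[0,-0.01,0,0,0,0],[0,-0.01,0,0,0,0]]' | grep -E 'clock|pos|force:' && python3 chk2.py 8
```

```text
clock: 45.37
eef_pos: [0.5157, -0.1563, 0.0125]
force: [-0.7, -4.0, 0.7]
grasp_force: 2.0
push 4.0
clock: 46.03
eef_pos: [0.5173, -0.1511, 0.0125]
force: [0.6, -3.4, -0.3]
grasp_force: 1.3
push 3.0
clock: 46.7
eef_pos: [0.5188, -0.1464, 0.0126]
force: [-0.4, -3.1, 0.3]
grasp_force: 1.5
push 3.0
clock: 47.37
eef_pos: [0.5188, -0.1462, 0.0126]
force: [-5.2, -16.3, 2.3]
grasp_force: 8.6
push 17.1
```

```bash
python3 -m handwheel '[[0,0.01,0,0,0,0],[0,0.04,0,0,0,0],[0,0.06,0,0,0,0],[0,0.06,-0.05,0,0,0],[0,0.06,-0.12,0,0,0],[0,0.06,-0.19,0,0,0],[0,0.06,-0.25,0,0,0],[0,0.06,-0.28,0,0,0]]' | grep -E 'clock|pos|force:'
python3 w.py scene7; python3 w.py side7; python3 w.py wrist7;python3 - <<'E'
import cv2,numpy as np
from h import *
c=lambda n,x,y,w,h,k: cv2.resize(np.ascontiguousarray(pickle.load(open(n+".pkl","rb"))["frame"][y:y+h,x:x+w,::-1]),None,fx=k,fy=k,interpolation=cv2.INTER_CUBIC)
x,y=np.clip(proj(pickle.load(open("wrist7.pkl","rb")),[.5477-.02,-.0556-.06,.03]).astype(int)-[55,40],0,[530,400]);print(x,y)
a=np.hstack([c("scene7",265,215,115,85,3.4),c("side7",285,215,115,85,3.4)])
b=c("wrist7",x,y,110,80,3.5);b=np.hstack([b,np.zeros((b.shape[0],a.shape[1]-b.shape[1],3),np.uint8)])
cv2.imwrite("pics/c7.png",np.vstack([a,b]))
E
```

```text
clock: 48.03
eef_pos: [0.5129, -0.1702, 0.1567]
force: [1.5, -0.1, -0.0]
grasp_force: 0.0
200 197
```

View pics/c7.png

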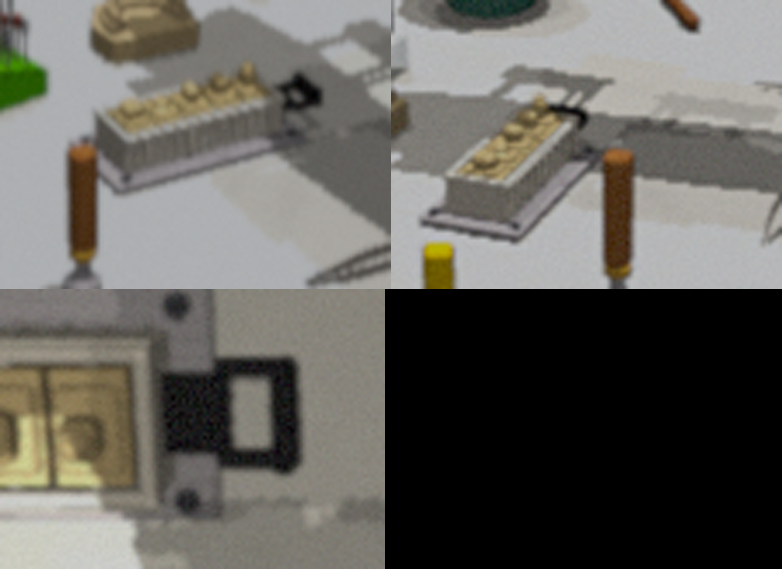

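The picture shows the slide's loop butted against the plate edge (wrist crop x ≈ 217). It stopped dead at 17 N, against about 5 N of friction, so it is fully in. The segments are level with the rim, the tamper is standing, and the arm is clear.

```bash
python3 -c "
from plant import env
print(env.hand_in())"
```

```text
the job is handed in; nothing more can be done
None
```

I pressed all five segments home at about 12–14 N each, pushed the locking slide in until it stopped dead, and left the tamper standing upright on the bench. The job is handed in at about 48 s; `hand_in()` returned no verdict, so whether it passed is not known.

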